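U-bolt over the microphone boom

ROBOT

A 6-joint arm with a two-finger parallel gripper is mounted at the origin on the work surface. World frame = base frame: x ahead of the robot, y to its left, z up, the work surface at z = 0. Lengths are in m, angles in rad, forces in N, time in s.
With the tool pointing down it reaches from about 0.35 to 0.85 m from the base axis. Payload 8.1 kg.
Tool frame: the origin (TCP) lies at the very end of the fingers, on their centre line; the grasp point (between the pads) lies robot.grip_point_offset behind it (robot.grip_point_offset is the distance from the TCP to the grasp point, in m); z points along the fingers, y is the line along which they close (so a half turn about z gives the same grasp; the last joint's range is limited). The gripper opens to 93 mm and grips with 3 to 60 N. Pads are 15 mm wide; open, the fingers measure 128 mm over their backs; the gripper's body (75 mm by 188 mm) begins 65 mm behind the grasp point.
Start: joints at [-1.187, 0.13, 1.488, -0, 1.523, -0.085], TCP at [0.271, -0.535, 0.219] pointing down, gripper open.
Joint ranges: [-2.96, 2.96], [-0.89, 2.26], [0.02, 2.5], [-1.34, 4.48], [0, 2.73], [-2.66, 2.66]. Speed limits (rad/s): [2.39, 2.39, 2.79, 3.14, 3.14, 3.14].

INTERFACE

Orientations are given as a rotation vector (axis times angle).
In Python, from plant import robot, eyes gives the robot as it stands. The module is installed in compiled form; this text tells all that it offers.
- The arm moves only by the tool apply_moves, never from a script. Its argument "steps" is one flat list of numbers, 7 for each row, row after row: the shift along the tool's x, y, z in units of 30 mm (1.0 is 30 mm), then the turn, a rotation vector about the tool's x, y, z in units of 6 degrees (1.0 is 6 degrees), then the opening in per cent of the stroke, from 0 (shut) to 100 (fully open). In form: [dx, dy, dz, ax, ay, az, fingers, dx, dy, dz, ax, ay, az, fingers, ...]. A call has 1 to 12 rows; each row shifts and turns the commanded pose from where the row before left it, along the tool's axes as they then stand; what a row does not reach is not made up. A row lasts 1/12 s, in which the tool goes at most 41.7 mm and 7.16 degrees, less where a joint would pass 70% of its speed; a pose out of reach is approached as far as the arm can. A call is refused whole if a number of a shift passes 1 or a number of a turn 1, either way. A call with a gripper value outside its range is refused whole. The fingers move at their own pace and stop on an object; "grip_force" is the grip in N (left out, the last holds). Time passes only in rows, so rows that do not move let the fingers close. It gives the time, the measured TCP pose, the force, the opening and the grip force at its end, in the units of the state.
- robot.read_state(): the state, without advancing time (a new reading comes with each control period).
- eyes.read_camera(name): name is "side" or "top" or "wrist"; returns the picture (420x560x3 uint8, red, green, blue); there is no depth.
- eyes.calibration(name): a dict with "K" (3x3 intrinsics, pixels), "R" (3x3) and "t" (3): a world point X has camera coordinates R X + t. Camera axes: x right, y down, z forward; pixel columns grow to the right and rows downward; lengths in m; the calibration is good to about 2 mm. A picture is of the moment at which its call begins: read the wrist's pose just before it. calibration takes no time and is no camera call; for the wrist camera it gives the pose at the moment of the call.
- robot.close_job(): hands the job in; it is judged then, once.
Trained networks look in the newest picture that a camera, given by its name, has taken for a name from the list of things; names that differ only in an ending like _2 or _b are one class to them, and where a whole thing is asked for, a point or a joint stands for the part that bears it (a point fixed in the world has none). Each returns a list of dicts, best first, with "conf" (0 to 1); they miss things now and then, are a little off and sometimes report something else, mostly with a low value. They report only what shows in the picture. A call takes as long as a camera call. They do not tell look-alikes from the thing itself.
- eyes.search_frame(camera, thing): "rect" ([left, top, width, height] in pixels, round what is visible of it).
- eyes.place_of(camera, thing): "xy" ([column, row] in pixels: a listed point, or the origin of a listed thing).
The state is a dict: "t": time; "q": joint angles; "dq": joint speeds; "joint_torque": joint torques, N m; "tool_pos": TCP position; "orientation": TCP orientation; "force": force on the tool from outside, world axes, zero at the start; "wrist_torque": the same for the moment, N m; "opening": finger opening in m; "gripper_force": force on a finger pad.
Only numpy, scipy, OpenCV 4.12 (cv2) and the standard library are available. Lean on these libraries where they do the work, as an engineer would, in place of code of your own. Each camera call takes 0.05 s, during which the arm holds its last target. There are 200 camera calls.

TASK

Fasten the microphone boom tube in its desk bracket: take the U-bolt out of its wooden storage block, pass both its legs round the tube and through the two holes of the bracket's hole plate, and press it fully home, upright, until its arch rests on the tube; then let go. Feel for the holes gently and never force it, and leave the mug, the tin and the notebook where they are.

Things in the scene. Friction and masses are not known exactly. Their poses are not given: they have to be found in the camera images.
- ubolt: Steel U-bolt, 0.16 kg, standing legs-down in the storage block. Two round 8 mm legs with rounded tips, 50 mm apart along its x axis. Origin midway between the leg tips, z up to the arch, whose inside is at z = 72 mm; either way round is the same. Each leg has a narrow neck 14 mm above its tip for a catch.
- grip (a point): Middle of the brown wooden grip block on top of the U-bolt's arch, 95 mm above the tips: 36 mm (U-bolt x) by 14 mm (y) by 38 mm high. Axes as the U-bolt's. Hold the U-bolt here.
- rack: Fixed pale wooden storage block 100 (x) by 44 (y) by 45 mm high, origin at the centre of its underside. A slot in its top, 62 by 12 mm, long side along x, 37 mm deep, holds the U-bolt's legs: lift it straight up.
- bracket: Fixed dark steel bracket, 106 (x) by 140 mm (y), origin at the centre of its underside on the desk; carries hole plate and tube. With the U-bolt home its origin is 12 mm above this one and the arch rests on the tube. More than 45 N between the U-bolt and bracket, plate or tube does damage. Free space under the plate down to 6 mm.
- slot_mid (a point): Fixed point of the bracket, 50 mm above its origin, at the height of the top face of the bright steel hole plate (92 x, 80 y, 12 mm thick). Two 10 mm round holes at x = -25 and +25 mm. The plate was clamped by hand along a slot: both holes share one y, anywhere in -18 to +18 mm of this point. No pose tells it: look or feel. It does not shift in use.
- tube_top (a point): Highest line of the 32 mm aluminium boom tube over the bracket's centre, 84 mm above its origin; tube along the bracket's y, black 44 mm thick microphone on its +y end 95 to 165 mm out. The tube lies on rubber, gives up to 4 mm, 6 N per mm. A sprung ball catch bears on each leg from outside 24 mm under the plate's top: pressing home takes 5 to 20 N.
- mug: White ceramic mug, 76 mm across, 90 mm high, origin at the centre of its foot. Bystander, leave it.
- tin: Closed steel tin, 60 mm across, 60 mm high, origin at the centre of its underside. Bystander, leave it.
- notebook: Thick grey notebook 90 by 140 by 22 mm lying flat, origin at the centre of its underside. Bystander, leave it.
There are look-alikes about, which are no part of the job. Of the things shaped like the ubolt, the steel one is meant.

How it is judged:
By the outcome, as a careful person would: the job done as asked, in the order asked, and still so for the second after the job is handed in, with the robot touching nothing.
It also fails if it takes over 72 s, if anything falls off the work surface, if the arm or the gripper's body presses on something with over 40 N, if the wrist force passes 120 N, or if a joint passes its speed limit or range.

## Working session

There is one attempt and no reset: what is moved stays moved. The work goes in short steps, Python scripts to look and compute and a tool call to move; the robot and the scene stay as the last step left them, time stands still between calls to the robot, and variables do not carry over. Pictures are saved under pics/ and viewed, at most 10 in all, crops included, and the job is handed in when it is done.

Besides the shell and the picture viewer there is one more tool, called after "Emit:" in YAML: its name, and indented under it one key for each argument. apply_moves: Moves the arm, as the interface text tells. Its arguments: {"type":"object","properties":{"steps":{"type":"array"},"grip_force":{"type":"number"}},"required":["steps"]}

```bash
mkdir -p pics
cat > h.py <<'E'
import numpy as np, cv2
from plant import robot, eyes
from scipy.spatial.transform import Rotation as Ro
def cal(n):
    c=eyes.calibration(n); return np.array(c["K"]),np.array(c["R"]),np.array(c["t"])
def onz(n,uv,z,c=None):
    K,R,t=c or cal(n); d=R.T@np.linalg.solve(K,[uv[0],uv[1],1]); o=-R.T@t
    return o+d*(z-o[2])/d[2]
def proj(n,X,c=None):
    K,R,t=c or cal(n); p=K@(R@np.array(X)+t); return p[:2]/p[2]
def tri(n1,uv1,n2,uv2):
    P=[]
    for n in(n1,n2):
        K,R,t=cal(n); P.append(K@np.c_[R,t])
    X=cv2.triangulatePoints(P[0],P[1],np.array(uv1,float),np.array(uv2,float)).ravel(); return X[:3]/X[3]
def save(img,f): cv2.imwrite("pics/"+f,cv2.cvtColor(img,cv2.COLOR_RGB2BGR))
E
python3 - <<'E'
from h import *
s=robot.read_state(); print({k:np.round(v,3) for k,v in s.items()}); print(robot.grip_point_offset)
a=eyes.read_camera("top");b=eyes.read_camera("side");save(a,"top0.png");save(b,"side0.png")
for n in("top","side"):
    K,R,t=cal(n);print(n,np.round(-R.T@t,3),np.round(R[2],2),K[0,0])
    for th in("ubolt","grip","rack","bracket","slot_mid","tube_top","mug","tin","notebook"):
        print(n,th,[(np.round(d["xy"],1).tolist(),round(d["conf"],2)) for d in eyes.place_of(n,th)][:4])
E
```

```text
{'t': np.float64(0.0), 'q': array([-1.187,  0.131,  1.489,  0.   ,  1.523, -0.085]), 'dq': array([ 0.002,  0.001, -0.002,  0.001,  0.002, -0.   ]), 'joint_torque': array([ 1.0000e-03, -5.5984e+01, -4.9176e+01,  7.7000e-02,  3.5000e-02,
       -0.0000e+00]), 'tool_pos': array([ 0.271, -0.535,  0.218]), 'orientation': array([-3.054, -0.729,  0.   ]), 'force': array([-0.293,  0.369,  0.342]), 'wrist_torque': array([ 0.024, -0.019, -0.042]), 'gripper_force': np.float64(0.0), 'opening': np.float64(0.093)}
0.0188
top [ 0.603 -0.003  0.856] [ 0.02 -0.01 -1.  ] 432.27218300003744
top ubolt [([414.4, 262.3], 0.79), ([412.8, 219.8], 0.57), ([359.6, 235.2], 0.54), ([154.5, 140.7], 0.4)]
top grip [([427.1, 220.4], 0.89), ([427.9, 268.9], 0.6), ([371.3, 241.2], 0.54)]
top rack [([357.7, 234.1], 0.84)]
top bracket [([205.7, 232.4], 0.9)]
top slot_mid [([201.3, 233.6], 0.98)]
top tube_top [([198.3, 233.9], 0.6)]
top mug [([289.7, 129.9], 0.84)]
top tin [([153.4, 141.1], 0.86)]
top notebook []
side [ 0.311 -0.437  0.771] [ 0.37  0.52 -0.77] 477.28717687401155
side ubolt [([315.1, 406.8], 0.75), ([303.5, 340.5], 0.67), ([360.4, 375.7], 0.63)]
side grip [([317.5, 382.5], 0.92), ([304.2, 309.3], 0.72), ([367.7, 351.6], 0.65)]
side rack [([303.0, 340.5], 0.74), ([216.6, 208.5], 0.38)]
side bracket [([221.5, 220.5], 0.91)]
side slot_mid [([215.6, 206.8], 0.95), ([300.6, 340.9], 0.2)]
side tube_top [([219.3, 199.1], 0.87), ([351.2, 230.0], 0.39), ([425.9, 313.3], 0.25)]
side mug [([346.3, 230.3], 0.66), ([217.4, 197.0], 0.34)]
side tin [([271.8, 157.1], 0.81), ([304.0, 309.8], 0.37), ([352.0, 234.0], 0.32)]
side notebook [([425.1, 311.9], 0.72)]
```

View pics/top0.png

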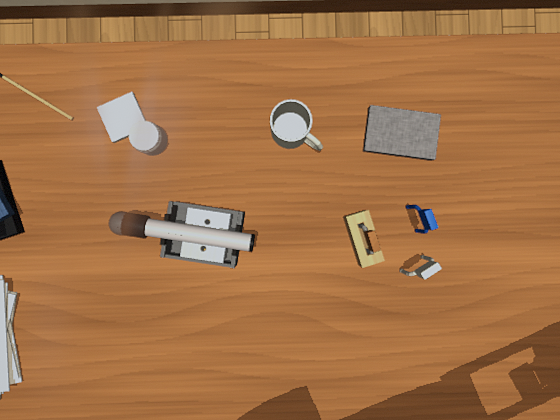

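View pics/side0.png

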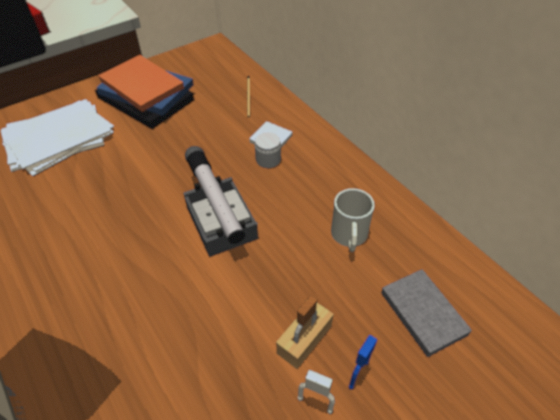

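The top picture shows the rack at (364,239) with the steel U-bolt (brown grip at about (371,241)). The look-alikes, blue and white, lie beside it. The bracket is at (205,233), with plate holes at about (208,221) and (204,248). The side view agrees: grip at (304,309), bracket at (220,215).

Run:
```python
from h import *
print("grip",tri("top",(371.3,241.2),"side",(304.2,309.3)), onz("top",(371.3,241.2),.103))
print("rack0 origin",onz("top",(357.7,234.1),0.0),onz("side",(303,340.5),0.008))
print("slot_mid",tri("top",(201.3,233.6),"side",(215.6,206.8)),"br",tri("top",(205.7,232.4),"side",(221.5,220.5)),"tube",tri("top",(198.3,233.9),"side",(219.3,199.1)))
print("holes",onz("top",(208,221),.05),onz("top",(204,248),.05))
a=cv2.imread("pics/top0.png")
c1=cv2.resize(a[190:280,95:265],None,fx=4.5,fy=4.5,interpolation=cv2.INTER_CUBIC)
c2=cv2.resize(a[200:280,335:395],None,fx=5,fy=5,interpolation=cv2.INTER_CUBIC)
o=np.zeros((600,800,3),np.uint8); 
o=np.zeros((405,765+0,3),np.uint8); o[:,:]=c1; cv2.imwrite("pics/c1.png",o); cv2.imwrite("pics/c2.png",c2)
# rack rect
hsv=cv2.cvtColor(a,cv2.COLOR_BGR2HSV); print(hsv[220,352],hsv[255,365],hsv[230,330])
for f in("mug","tin"):pass
print("mug",onz("top",(289.7,129.9),0),"tin",onz("top",(153.4,141.1),0),"nb",onz("top",(402,133),.022))
```

```text
grip [ 0.54981981 -0.16133088  0.10657844] [ 0.54928908 -0.16189179  0.103     ]
rack0 origin [ 0.55672939 -0.15703456  0.        ] [ 0.54780784 -0.16696986  0.008     ]
slot_mid [0.56556108 0.14419268 0.0516135 ] br [0.56904529 0.14128194 0.0090654 ] tube [0.57062793 0.14286099 0.07288989]
holes [0.5910436  0.13000824 0.05      ] [0.54115326 0.13849417 0.05      ]
[ 25  81 198] [ 24  86 201] [ 14 159 162]
mug [ 0.76714948 -0.02778713  0.        ] tin [0.75130677 0.24287263 0.        ] nb [ 0.75166963 -0.24514249  0.022     ]
```

View pics/c1.png

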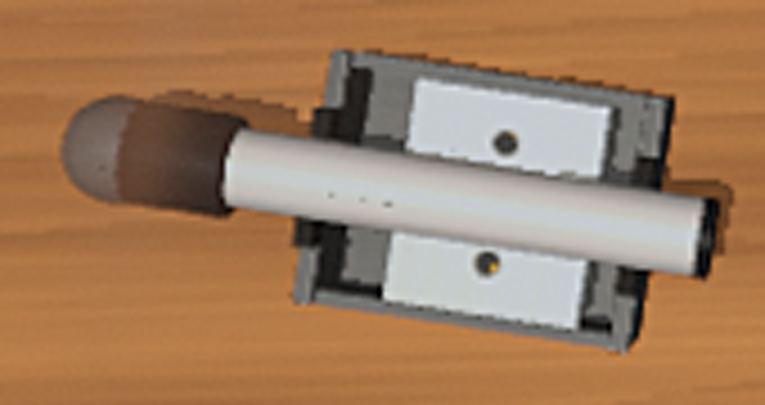

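View pics/c2.png

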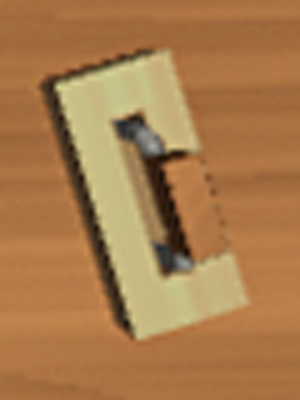

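The crops show both holes clear of the tube, at about (207.4,221.8) and (203.2,248.4) in the full picture. They are 50 mm apart at plate height, as they must be. The rack's slot runs from about (360,225) to (370,253).

```bash
cat >> h.py <<'E'
def go(pos,yaw):  # shift in tool units (30mm), turn about tool axes in 6deg units; yaw=world yaw of tool x, tool down
    s=robot.read_state(); R=Ro.from_rotvec(s["orientation"]); p=np.array(s["tool_pos"])
    T=Ro.from_matrix(np.array([[np.cos(yaw),np.sin(yaw),0],[np.sin(yaw),-np.cos(yaw),0],[0,0,-1]]))
    w=(R.inv()*T).as_rotvec(degrees=True)/6
    print("t",round(s["t"],2),"pos",np.round(p,4),"yaw",round(np.degrees(np.arctan2(*R.as_matrix()[[1,0],0])),2),"tilt z",np.round(R.as_matrix()[:,2],3),"F",np.round(s["force"],1),"M",np.round(s["wrist_torque"],2),"open",round(float(s["opening"]),4))
    print("shift",np.round(R.inv().apply(np.array(pos)-p)/.03,3),"turn",np.round(w,3))
E
python3 - <<'E'
from h import *
f=lambda u,v,z:onz("top",(335+u/5-.4,200+v/5-.4),z)
P=[f(*q,.045) for q in((55,85),(130,340),(248,300),(165,50))];C=np.mean(P,0);print(np.round(P,4),C)
for a,b in((1,0),(2,3)):
    d=P[b]-P[a];print(np.linalg.norm(d),np.degrees(np.arctan2(d[1],d[0])))
g=lambda u,v,z:onz("top",(95+u/4.5-.4,190+v/4.5-.4),z)
h1,h2=g(506,143,.05),g(487,263,.05);d=h1-h2;print(h1,h2,np.linalg.norm(d),np.degrees(np.arctan2(d[1],d[0])),(h1+h2)/2)
for q in (((410,80),(612,108)),((385,297),(580,328)),((612,108),(580,328)),((410,80),(385,297))):
    d=g(*q[0],.05)-g(*q[1],.05);print(np.linalg.norm(d),np.degrees(np.arctan2(d[1],d[0])))
go((.5493,-.1615,.22),np.radians(16.4))
E
```

```text
[[ 0.5925 -0.1272  0.045 ]
 [ 0.4964 -0.1525  0.045 ]
 [ 0.5101 -0.1973  0.045 ]
 [ 0.6046 -0.169   0.045 ]] [ 0.55091343 -0.16148406  0.045     ]
0.09943232430903737 14.75784558549245
0.09863197184926008 16.679130550344887
[0.59038776 0.13179674 0.05      ] [0.54112891 0.14067805 0.05      ] 0.05005309320504345 -10.22055185318474 [0.56575833 0.13623739 0.05      ]
0.08424155702442687 80.62865335002209
0.08133619733246068 79.44925569246344
0.0916219862192341 -9.574767974559636
0.08998476416379445 -7.717344828724899
t 1.0 pos [ 0.2711 -0.5353  0.2186] yaw 26.86 tilt z [ 0. -0. -1.] F [-0.  -0.3  1.1] M [ 0.01 -0.02  0.06] open 0.0931
shift [13.902 -6.925 -0.045] turn [ 0.    -0.     1.743]
```

Emit:
apply_moves:
  steps: [0.5,-0.25,0,0,0,0,45,0.99,-0.495,0,0,0,0,45,0.99,-0.495,0,0,0,0,45,0.99,-0.495,0,0,0,0,45,0.99,-0.495,0,0,0,0,45,0.99,-0.495,0,0,0,0,45,0.99,-0.495,0,0,0,0,45,0.99,-0.495,0,0,0,0,45,0.99,-0.495,0,0,0,0,45,0.99,-0.495,0,0,0,0,45,0.99,-0.495,0,0,0,0,45,0.99,-0.495,0,0,0,0,45]

```text
t: 2.0
tool_pos: [0.4996, -0.2262, 0.2188]
orientation: [3.055, 0.73, 0.001]
force: [-0.5, -0.2, -0.4]
opening: 0.0415
gripper_force: 0.0
```

Emit:
apply_moves:
  steps: [0.99,-0.49,0,0,0,0,45,0.99,-0.49,0,0,0,0,45,0.53,-0.25,0,0,0,0.9,45,0,0,0,0,0,0.94,45,0,0,0,0,0,0,45,0,0,0,0,0,0,45,0,0,0,0,0,0,45]

```text
t: 2.58
tool_pos: [0.5489, -0.1616, 0.2187]
orientation: [3.111, 0.437, -0.0]
force: [-0.3, -0.4, 0.4]
opening: 0.0417
gripper_force: 0.0
```

Run:
```python
from h import *
go((.5493,-.1615,.14),np.radians(15.8))
c=cal("wrist");a=eyes.read_camera("wrist");save(a,"w1.png");print(-c[1].T@c[2],c[1][2])
for th in("grip","ubolt","rack"): print(th,[(d["xy"],d["conf"]) for d in eyes.place_of("wrist",th)][:2])
print(proj("wrist",(.5493,-.1615,.122),c))
```

```text
t 2.58 pos [ 0.5489 -0.1616  0.2187] yaw 15.98 tilt z [-0. -0. -1.] F [-0.3 -0.4  0.4] M [ 0.01 -0.01 -0.01] open 0.0417
shift [1.200e-02 1.000e-03 2.622e+00] turn [-0.     0.001  0.03 ]
[ 0.61407357 -0.14443508  0.38522182] [-0.23631134 -0.06808067 -0.96928942]
grip [([284.7, 205.2], 0.58), ([413.9, 196.5], 0.56)]
ubolt [([280.3, 181.2], 0.98)]
rack [([280.5, 180.3], 0.81)]
[277.81964155 210.23018251]
```

View pics/w1.png

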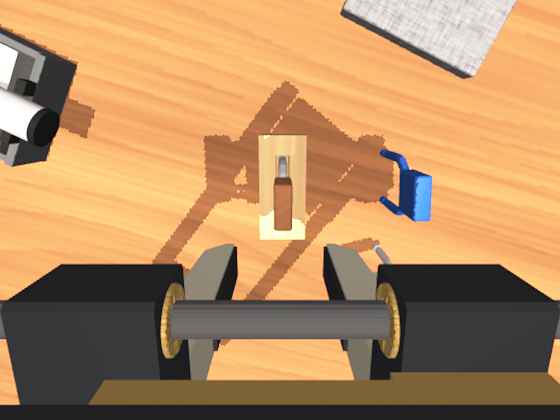

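The wrist picture shows the grip block, upright, at columns 275–292 and rows 178–230 (centre about (283.5,204)). It lies between the fingers, whose midline is at column 280.

Run:
```python
from h import *
for uv in((284.7,205.2),(283.5,204)): print(onz("wrist",uv,.103))
print(onz("wrist",(283.5,229),.122),onz("wrist",(283,178),.122), cal("wrist")[0])
s=robot.read_state();print(proj("wrist",(s["tool_pos"][0],s["tool_pos"][1],.105)))
go((.5493,-.163,.089),np.radians(15.8))
```

```text
[ 0.55014695 -0.16736204  0.103     ]
[ 0.55083296 -0.16616883  0.103     ]
[ 0.53637938 -0.17009735  0.122     ] [ 0.57377591 -0.15902976  0.122     ] [[363.30002417   0.         279.87075902]
 [  0.         363.30002417 209.98888442]
 [  0.           0.           1.        ]]
[277.8890342  205.38060662]
t 2.78 pos [ 0.549  -0.162   0.2188] yaw 15.83 tilt z [ 0. -0. -1.] F [-0.3  0.5  0.2] M [-0.    0.    0.02] open 0.0418
shift [1.000e-03 3.300e-02 4.325e+00] turn [ 0.001 -0.001  0.005]
```

Emit:
apply_moves:
  grip_force: 45
  steps: [0,0.07,0.8,0,0,0,45,0,0,0.9,0,0,0,45,0,0,0.9,0,0,0,45,0,0,0.9,0,0,0,45,0,0,0.5,0,0,0,45,0,0,0.33,0,0,0,45,0,0,0,0,0,0,45,0,0,0,0,0,0,25,0,0,0,0,0,0,0,0,0,0,0,0,0,0,0,0,0,0,0,0,0,0,0,0,0,0,0,0]

```text
t: 3.78
tool_pos: [0.5505, -0.1638, 0.0899]
orientation: [3.111, 0.432, 0.003]
force: [0.7, -4.7, 2.2]
opening: 0.014
gripper_force: 45.0
```

Run:
```python
from h import *
go((.5493,-.163,.189),np.radians(15.8)); print(robot.read_state()["gripper_force"])
```

```text
t 3.78 pos [ 0.5505 -0.1638  0.0899] yaw 15.83 tilt z [ 0.002 -0.001 -1.   ] F [ 0.7 -4.7  2.2] M [-0.76 -0.18  0.01] open 0.014
shift [-0.028 -0.033 -3.304] turn [ 0.011 -0.014  0.004]
45.03415882587433
```

Emit:
apply_moves:
  steps: [0,0,-0.2,0,0,0,0,0,0,-0.5,0,0,0,0,0,0,-0.8,0,0,0,0,0,0,-0.9,0,0,0,0,0,0,-0.9,0,0,0,0,0,0,-0.9,0,0,0,0,0,0,-0.4,0,0,0,0,0,0,0,0,0,0,0,0,0,0,0,0,0,0]

```text
t: 4.53
tool_pos: [0.55, -0.1636, 0.2266]
orientation: [3.111, 0.432, 0.001]
force: [0.0, -0.0, -3.0]
opening: 0.0139
gripper_force: 45.0
```

Run:
```python
from h import *
go((.5658,.1362,.226),np.radians(-9.8)); print(robot.read_state()["gripper_force"])
print(onz("top",(198.3,233.9),.084),onz("top",(201.3,233.6),.05))
```

```text
t 4.53 pos [ 0.55   -0.1636  0.2266] yaw 15.82 tilt z [ 0.001 -0.    -1.   ] F [ 0. -0. -3.] M [0.03 0.05 0.02] open 0.0139
shift [ 3.232 -9.471  0.017] turn [ 3.00e-03 -6.00e-03  4.27e+00]
44.995200634002686
[0.56904584 0.14210142 0.084     ] [0.56797636 0.1429343  0.05      ]
```

Emit:
apply_moves:
  steps: [0.1,-0.35,0,0,0,0,0,0.25,-0.85,0,0,0,0.5,0,0.32,-0.83,0,0,0,0.5,0,0.36,-0.8,0,0,0,0.6,0,0.4,-0.78,0,0,0,0.6,0,0.45,-0.75,0,0,0,0.7,0,0.5,-0.7,0,0,0,0.7,0,0.5,-0.65,0,0,0,0.67,0,0.4,-0.6,0,0,0,0,0,0.1,-0.3,0,0,0,0,0,0,0,0,0,0,0,0,0,0,0,0,0,0,0]

```text
t: 5.53
tool_pos: [0.633, 0.0364, 0.2248]
orientation: [3.13, -0.266, -0.005]
force: [-0.2, -0.1, -2.1]
opening: 0.0138
gripper_force: 45.0
```

Run:
```python
from h import *
go((.5658,.1362,.226),np.radians(-9.8))
c=cal("wrist");a=eyes.read_camera("wrist");save(a,"w2.png")
for th in("ubolt","slot_mid","tube_top","grip"): print(th,[(d["xy"],d["conf"]) for d in eyes.place_of("wrist",th)][:2])
for h in((.5904,.1318,.05),(.5411,.1407,.05)): print(proj("wrist",h,c))
```

```text
t 5.53 pos [0.633  0.0364 0.2248] yaw -9.72 tilt z [-0.003 -0.    -1.   ] F [-0.2 -0.1 -2.1] M [ 0.    0.03 -0.02] open 0.0138
shift [-2.769 -2.901 -0.033] turn [0.008 0.031 0.014]
ubolt [([280.7, 212.4], 0.86)]
slot_mid [([187.8, 269.2], 0.88)]
tube_top []
grip [([281.3, 270.0], 0.87)]
[190.90323316 247.94342846]
[193.44337772 293.77549289]
```

View pics/w2.png

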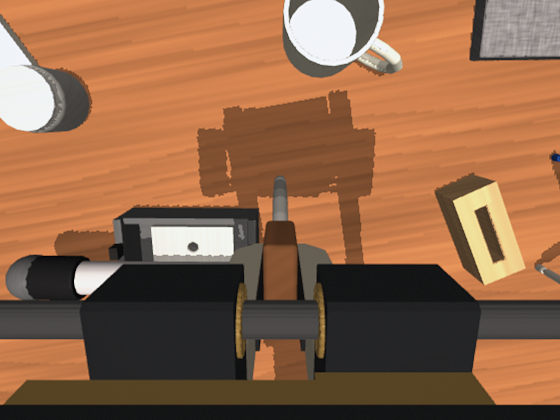

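The wrist picture shows the far hole at (194,247), against a predicted (191,248). That is about 1 mm of disagreement after the camera's own bias. The U-bolt hangs upright between the fingers at column 280.

Emit:
apply_moves:
  steps: [-0.4,-0.4,0,0,0.03,0,0,-0.7,-0.7,0,0,0,0,0,-0.8,-0.8,0,0,0,0,0,-0.6,-0.7,0,0,0,0,0,-0.27,-0.3,0,0,0,0,0,0,0,0.4,0,0,0,0,0,0,0.4,0,0,0,0,0,0,0,0,0,0,0,0,0,0,0,0,0,0]

```text
t: 6.53
tool_pos: [0.5666, 0.1344, 0.2005]
orientation: [3.128, -0.271, -0.0]
force: [-0.2, 0.1, -1.5]
opening: 0.014
gripper_force: 45.0
```

Run:
```python
from h import *
go((.5658,.1358,.140),np.radians(-9.8))
c=cal("side");a=eyes.read_camera("side");save(cv2.resize(a[130:290,150:310],None,fx=3.7,fy=3.7,interpolation=cv2.INTER_CUBIC),"s2.png")
```

```text
t 6.53 pos [0.5666 0.1344 0.2005] yaw -9.89 tilt z [-0.    -0.001 -1.   ] F [-0.2  0.1 -1.5] M [0.02 0.06 0.01] open 0.014
shift [-0.034 -0.044  2.015] turn [ 0.014 -0.001 -0.014]
```

View pics/s2.png

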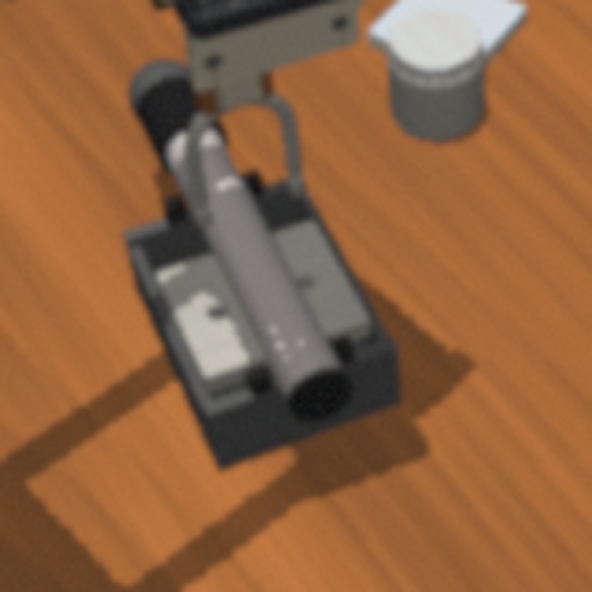

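The side crop shows both leg tips at about (205,222) and (297,190), and the plate holes at (215,313) and (307,280). The offsets match, so the yaw is right.

Run:
```python
from h import *
f=lambda u,v:(150+u/3.7-.4,130+v/3.7-.4)
for tip,hole in(((205,222),(215,313)),((297,190),(307,280))):
    T=onz("side",f(*tip),.1185+.001);H=onz("side",f(*hole),.05); print(T,H,H-T)
go((.5658,.1358,.140),np.radians(-9.8))
```

```text
[0.54520064 0.13874429 0.1195    ] [0.54179895 0.13932523 0.05      ] [-0.00340169  0.00058094 -0.0695    ]
[0.59453755 0.13105518 0.1195    ] [0.59395257 0.13085507 0.05      ] [-0.00058498 -0.00020012 -0.0695    ]
t 6.58 pos [0.5672 0.1346 0.2014] yaw -9.89 tilt z [ 0.001 -0.001 -1.   ] F [ 0.1 -0.2 -1.9] M [0.07 0.05 0.03] open 0.0139
shift [-0.054 -0.035  2.048] turn [ 0.009 -0.014 -0.015]
```

Emit:
apply_moves:
  steps: [-0.05,-0.02,0.3,0,0,0,0,0,0,0.5,0,0,0,0,0,0,0.5,0,0,0,0,0,0,0.5,0,0,0,0,0,0,0.25,0,0,0,0,0,0,0,0,0,0,0,0,0,0,0,0,0,0,0]

```text
invalid input
```

Run:
```python
from h import *
go((.5658,.1358,.132),np.radians(-9.8))
a=eyes.read_camera("side");save(cv2.resize(a[150:250,165:265],None,fx=6,fy=6,interpolation=cv2.INTER_CUBIC),"s3.png")
```

```text
t 6.58 pos [0.5672 0.1346 0.2014] yaw -9.89 tilt z [ 0.001 -0.001 -1.   ] F [ 0.1 -0.2 -1.9] M [0.07 0.05 0.03] open 0.0139
shift [-0.055 -0.035  2.314] turn [ 0.009 -0.014 -0.015]
```

View pics/s3.png

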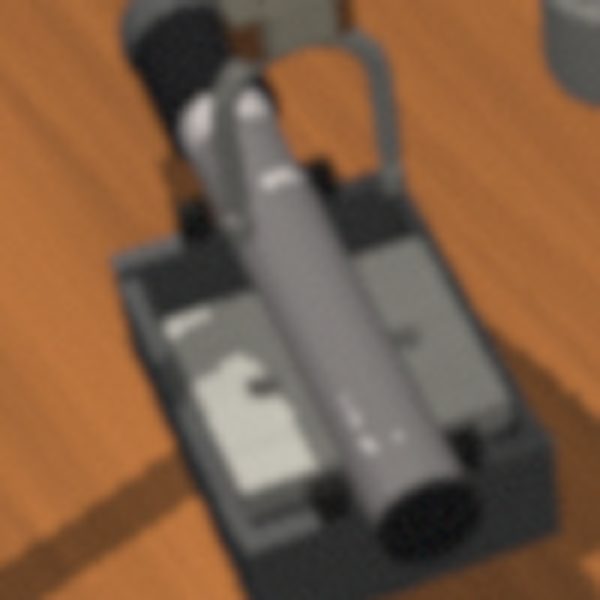

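The move was refused because I miscounted the numbers. The picture is unchanged: tips at about (240,228) and (392,188), holes at (263,386) and (405,337). I'll resend it.

Emit:
apply_moves:
  steps: [-0.05,-0.02,0.3,0,0,0,0,0,0,0.5,0,0,0,0,0,0,0.5,0,0,0,0,0,0,0.5,0,0,0,0,0,0,0.25,0,0,0,0,0,0,0,0,0,0,0,0,0,0,0,0,0,0]

```text
t: 7.22
tool_pos: [0.5659, 0.1365, 0.1408]
orientation: [3.13, -0.269, 0.004]
force: [0.0, -0.4, -2.0]
opening: 0.0142
gripper_force: 45.0
```

Run:
```python
from h import *
go((.5658,.1358,.132),np.radians(-9.8))
a=eyes.read_camera("side");save(cv2.resize(a[150:250,165:265],None,fx=6,fy=6,interpolation=cv2.INTER_CUBIC),"s4.png")
```

```text
t 7.22 pos [0.5659 0.1365 0.1408] yaw -9.81 tilt z [ 0.002 -0.001 -1.   ] F [ 0.  -0.4 -2. ] M [0.05 0.03 0.03] open 0.0142
shift [0.001 0.024 0.294] turn [ 0.002 -0.023 -0.002]
```

View pics/s4.png

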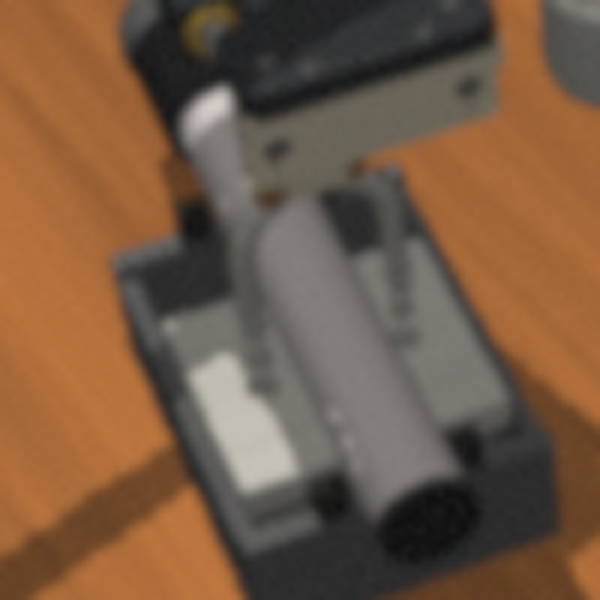

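The legs now point straight at the holes, left (262,386) and right (402,340). Next I feel downward.

Emit:
apply_moves:
  steps: [0,0,0.1,0,0,0,0,0,0,0.1,0,0,0,0,0,0,0.05,0,0,0,0,0,0,0.05,0,0,0,0,0,0,0.05,0,0,0,0,0,0,0,0,0,0,0]

```text
t: 7.77
tool_pos: [0.5658, 0.1367, 0.1302]
orientation: [3.13, -0.268, 0.004]
force: [1.7, 0.3, -2.2]
opening: 0.0135
gripper_force: 45.0
```

Emit:
apply_moves:
  steps: [0,0,0.04,0,0,0,0,0,0,0.04,0,0,0,0,0,0,0,0,0,0,0]

```text
t: 8.02
tool_pos: [0.5659, 0.1366, 0.1278]
orientation: [3.13, -0.268, 0.004]
force: [0.9, -0.5, -2.2]
opening: 0.0141
gripper_force: 45.0
```

Run:
```python
from h import *
go((.5658,.1358,.112),np.radians(-9.8))
```

```text
t 8.02 pos [0.5659 0.1366 0.1278] yaw -9.8 tilt z [ 0.003 -0.001 -1.   ] F [ 0.9 -0.5 -2.2] M [-0.05  0.03  0.02] open 0.0141
shift [0.001 0.028 0.527] turn [ 0.002 -0.026  0.   ]
```

Emit:
apply_moves:
  steps: [0.01,0,0.06,0,-0.02,0,0,0,0,0.06,0,0,0,0,0,0,0.06,0,0,0,0,0,0,0.06,0,0,0,0,0,0,0,0,0,0,0]

```text
t: 8.43
tool_pos: [0.5661, 0.1366, 0.1203]
orientation: [3.13, -0.268, 0.001]
force: [-0.5, -1.2, -2.6]
opening: 0.0139
gripper_force: 45.0
```

Emit:
apply_moves:
  steps: [0,0,0.06,0,0,0,0,0,0,0.06,0,0,0,0,0,0,0.06,0,0,0,0,0,0,0.06,0,0,0,0,0,0,0,0,0,0,0]

```text
t: 8.85
tool_pos: [0.5662, 0.1366, 0.1132]
orientation: [3.13, -0.268, 0.001]
force: [0.2, -0.9, -2.6]
opening: 0.0133
gripper_force: 45.0
```

Run:
```python
from h import *
go((.5658,.1358,.092),np.radians(-9.8))
```

```text
t 8.85 pos [0.5662 0.1366 0.1132] yaw -9.8 tilt z [ 0.001 -0.    -1.   ] F [ 0.2 -0.9 -2.6] M [-0.25  0.2  -0.06] open 0.0133
shift [-0.008  0.028  0.705] turn [ 0.001 -0.006 -0.   ]
```

Emit:
apply_moves:
  steps: [0,0.01,0.06,0,0,0,0,0,0,0.06,0,0,0,0,0,0,0.06,0,0,0,0,0,0,0,0,0,0,0]

```text
t: 9.18
tool_pos: [0.566, 0.1366, 0.108]
orientation: [-3.13, 0.268, -0.0]
force: [-2.4, 0.2, -0.0]
opening: 0.0135
gripper_force: 45.0
```

Emit:
apply_moves:
  steps: [0,0,0.05,0,0,0,0,0,0,0.05,0,0,0,0,0,0,0.05,0,0,0,0,0,0,0,0,0,0,0]

```text
t: 9.52
tool_pos: [0.5664, 0.1365, 0.1045]
orientation: [-3.13, 0.268, -0.002]
force: [-2.6, -1.1, 0.3]
opening: 0.0131
gripper_force: 45.0
```

Run:
```python
from h import *
go((.5658,.1358,.092),np.radians(-9.8))
```

```text
t 9.52 pos [0.5664 0.1365 0.1045] yaw -9.79 tilt z [ 0.001 -0.    -1.   ] F [-2.6 -1.1  0.3] M [-0.07  0.65 -0.09] open 0.0131
shift [-0.015  0.025  0.417] turn [-0.001 -0.012  0.001]
```

Emit:
apply_moves:
  steps: [-0.015,0.005,0.05,0,0,0,0,0,0,0.05,0,0,0,0,0,0,0.05,0,0,0,0,0,0,0,0,0,0,0]

```text
t: 9.85
tool_pos: [0.566, 0.1365, 0.0993]
orientation: [-3.13, 0.268, -0.002]
force: [-0.8, 0.2, -1.2]
opening: 0.0138
gripper_force: 45.0
```

Emit:
apply_moves:
  steps: [0,0,0.05,0,0,0,0,0,0,0.05,0,0,0,0,0,0,0,0,0,0,0]

```text
t: 10.1
tool_pos: [0.5657, 0.1364, 0.0957]
orientation: [-3.13, 0.268, -0.001]
force: [0.4, 0.6, -3.5]
opening: 0.0135
gripper_force: 45.0
```

Run:
```python
from h import *
go((.5658,.1358,.092),np.radians(-9.8))
```

```text
t 10.1 pos [0.5657 0.1364 0.0957] yaw -9.8 tilt z [ 0.001  0.    -1.   ] F [ 0.4  0.6 -3.5] M [0.33 0.04 0.02] open 0.0135
shift [0.007 0.02  0.123] turn [-0.002 -0.007  0.   ]
```

Emit:
apply_moves:
  steps: [0,0,0.03,0,0,0,0,0,0,0.02,0,0,0,0,0,0,0,0,0,0,0]

```text
t: 10.35
tool_pos: [0.5657, 0.1364, 0.0943]
orientation: [3.13, -0.268, 0.001]
force: [-0.0, 1.3, -3.9]
opening: 0.0135
gripper_force: 45.0
```

Emit:
apply_moves:
  steps: [0,0,0.03,0,0,0,0,0,0,0,0,0,0,0,0,0,0,0,0,0,0]

```text
t: 10.6
tool_pos: [0.5658, 0.1364, 0.094]
orientation: [-3.13, 0.268, -0.002]
force: [-1.7, 0.9, 0.8]
opening: 0.0138
gripper_force: 45.0
```

Emit:
apply_moves:
  steps: [0,0,0.03,0,0,0,0,0,0,0,0,0,0,0,0,0,0,0,0,0,0]

```text
t: 10.85
tool_pos: [0.566, 0.1364, 0.0937]
orientation: [-3.13, 0.268, -0.002]
force: [-3.4, -0.1, 4.4]
opening: 0.0135
gripper_force: 45.0
```

Emit:
apply_moves:
  steps: [0,0,0.03,0,0,0,0,0,0,0,0,0,0,0,0,0,0,0,0,0,0]

```text
t: 11.1
tool_pos: [0.5661, 0.1364, 0.0931]
orientation: [-3.13, 0.268, -0.002]
force: [-4.3, 0.6, 6.7]
opening: 0.0139
gripper_force: 45.0
```

Run:
```python
from h import *
go((.5658,.1358,.092),np.radians(-9.8))
a=eyes.read_camera("side")
for th in("ubolt","grip"): print([(d["xy"],d["conf"]) for d in eyes.place_of("side",th)][:3])
p=np.array([.5658,.1364,0])
print(proj("side",p+[0,0,.012]),proj("side",p+[0,0,.107]))
```

```text
t 11.1 pos [0.5661 0.1364 0.0931] yaw -9.8 tilt z [ 0.002  0.    -1.   ] F [-4.3  0.6  6.7] M [0.31 0.93 0.03] open 0.0139
shift [-0.005  0.021  0.036] turn [-0.003 -0.015  0.001]
[([313.8, 404.3], 0.96), ([358.2, 372.3], 0.79), ([220.9, 221.4], 0.68)]
[([366.7, 350.0], 0.74), ([318.9, 381.4], 0.61), ([215.9, 188.3], 0.48)]
[220.87484348 221.79790107] [215.9571523  190.21935448]
```

Emit:
apply_moves:
  steps: [-0.02,0,0.03,0,0,0,0,0,0,0.03,0,0,0,0,0,0,0,0,0,0,0,0,0,0,0,0,0,0]

```text
t: 11.58
tool_pos: [0.566, 0.1364, 0.0924]
orientation: [-3.13, 0.268, -0.005]
force: [-6.8, -0.4, 13.1]
opening: 0.0142
gripper_force: 45.0
```

Emit:
apply_moves:
  steps: [0,0,0.04,0,0,0,0,0,0,0,0,0,0,0,0,0,0,0,0,0,0]

```text
t: 11.83
tool_pos: [0.5661, 0.1364, 0.0914]
orientation: [-3.13, 0.268, -0.005]
force: [-6.2, 0.3, 12.9]
opening: 0.0137
gripper_force: 45.0
```

Emit:
apply_moves:
  steps: [-0.02,0,-0.05,0,0,0,0,0,0,-0.03,0,0,0,0,0,0,0,0,0,0,0,0,0,0,0,0,0,0]

```text
t: 12.17
tool_pos: [0.5659, 0.1364, 0.0934]
orientation: [-3.13, 0.268, -0.006]
force: [-2.9, -0.1, 8.3]
opening: 0.0137
gripper_force: 45.0
```

Emit:
apply_moves:
  steps: [0,0,-0.03,0,0,0,0,0,0,-0.03,0,0,0,0,0,0,0,0,0,0,0,0,0,0,0,0,0,0]

```text
t: 12.5
tool_pos: [0.5654, 0.1365, 0.0939]
orientation: [-3.13, 0.268, -0.004]
force: [0.6, -0.0, 3.8]
opening: 0.0134
gripper_force: 45.0
```

Emit:
apply_moves:
  steps: [0,0,-0.04,0,0,0,0,0,0,0,0,0,0,0,0,0,0,0,0,0,0]

```text
t: 12.75
tool_pos: [0.5649, 0.1365, 0.0943]
orientation: [3.13, -0.268, 0.002]
force: [3.1, 0.7, -1.0]
opening: 0.014
gripper_force: 45.0
```

Emit:
apply_moves:
  steps: [0,0,-0.04,0,0,0,0,0,0,0,0,0,0,0,0,0,0,0,0,0,0]

```text
t: 13.0
tool_pos: [0.5643, 0.1363, 0.0951]
orientation: [3.13, -0.268, 0.0]
force: [3.9, 0.7, -5.5]
opening: 0.0137
gripper_force: 45.0
```

Emit:
apply_moves:
  steps: [0.035,0,0.05,0,0,0,0,0,0,0.05,0,0,0,0,0,0,0.03,0,0,0,0,0,0,0,0,0,0,0,0,0,0,0,0,0,0]

```text
t: 13.42
tool_pos: [0.5657, 0.1363, 0.093]
orientation: [3.13, -0.268, 0.002]
force: [-2.3, -0.9, 6.8]
opening: 0.0136
gripper_force: 45.0
```

Run:
```python
from h import *
go((.5658,.1358,.092),np.radians(-9.8))
```

```text
t 13.42 pos [0.5657 0.1363 0.093 ] yaw -9.8 tilt z [ 0.001 -0.    -1.   ] F [-2.3 -0.9  6.8] M [-0.08  0.65  0.04] open 0.0136
shift [0.006 0.015 0.034] turn [ 0.001 -0.009  0.001]
```

Seated, with the tube's springiness felt and the catch resisting a light pull. Letting go in place, then straight up.

Emit:
apply_moves:
  steps: [0,0,0,0,0,0,10,0,0,0,0,0,0,20,0,0,0,0,0,0,30,0,0,0,0,0,0,40,0,0,0,0,0,0,40,0,0,0,0,0,0,40,0,0,-0.3,0,0,0,40,0,0,-0.8,0,0,0,40,0,0,-0.9,0,0,0,40,0,0,-0.9,0,0,0,40,0,0,-0.9,0,0,0,40,0,0,-0.5,0,0,0,40]

```text
t: 14.42
tool_pos: [0.5668, 0.1365, 0.2255]
orientation: [-3.129, 0.268, -0.009]
force: [0.4, -0.5, 0.5]
opening: 0.0374
gripper_force: 0.0
```

Emit:
apply_moves:
  steps: [-0.9,0.9,-0.3,0,0,0,40,-0.9,0.9,0,0,0,0,40,-0.9,0.9,0,0,0,0,40,-0.9,0.9,0,0,0,0,40,-0.5,0.9,0,0,0,0,40,0,0.9,0,0,0,0,40,0,0.9,0,0,0,0,40,0,0,0,0,0,0,40]

```text
t: 15.08
tool_pos: [0.4115, -0.0324, 0.2307]
orientation: [3.128, -0.273, 0.004]
force: [-0.1, -0.1, 0.4]
opening: 0.0373
gripper_force: 0.0
```

Run:
```python
from h import *
go((.5658,.1358,.092),np.radians(-9.8))
a=eyes.read_camera("side");b=eyes.read_camera("top")
for n in("side","top"):
  for th in("ubolt","grip","slot_mid"): print(n,th,[(np.round(d["xy"],1).tolist(),round(d["conf"],2)) for d in eyes.place_of(n,th)][:4])
  for z in(.012,.107): print(proj(n,(.5658,.1364,z)))
A=cv2.resize(a[140:260,150:280],None,fx=3,fy=3,interpolation=cv2.INTER_CUBIC);B=cv2.resize(b[185:305,110:240],None,fx=3,fy=3,interpolation=cv2.INTER_CUBIC)
save(np.hstack([A,B]),"end.png")
```

```text
t 15.08 pos [ 0.4115 -0.0324  0.2307] yaw -9.97 tilt z [ 0.002 -0.002 -1.   ] F [-0.1 -0.1  0.4] M [0.02 0.   0.04] open 0.0373
shift [ 4.082 -6.421  4.624] turn [ 0.017 -0.027 -0.029]
side ubolt [([222.1, 222.0], 0.96), ([357.9, 374.4], 0.8), ([313.2, 405.8], 0.64), ([302.4, 341.3], 0.37)]
side grip [([367.7, 353.2], 0.72), ([219.3, 189.5], 0.69), ([318.5, 383.0], 0.58)]
side slot_mid [([217.4, 206.4], 0.92)]
[220.87484348 221.79790107]
[215.9571523  190.21935448]
top ubolt [([411.5, 261.4], 0.96), ([208.5, 233.5], 0.88), ([411.9, 219.6], 0.87)]
top grip [([426.8, 219.7], 0.89), ([199.4, 236.4], 0.7), ([428.8, 270.5], 0.69)]
top slot_mid [([205.5, 238.0], 0.62)]
[208.21904847 233.69734527]
[199.14502521 236.34213435]
```

View pics/end.png

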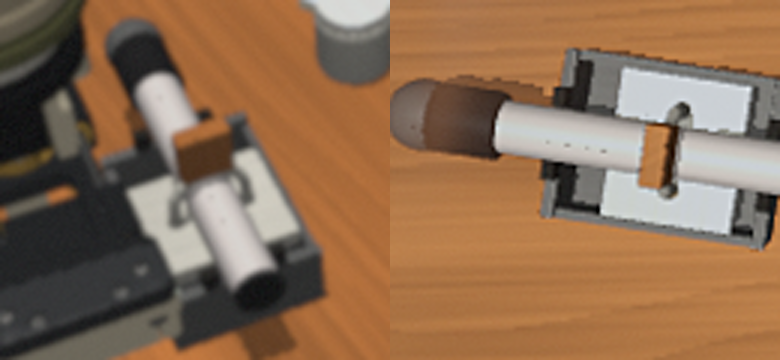

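The picture shows the U-bolt seated over the tube, with both legs in the plate holes. The grip is at (217,190) in the side view and (199,236.5) in the top view, where the home pose predicts (216,190) and (199,236). Handing in.

```bash
python3 -c "
from plant import robot
print(robot.close_job())"
```

```text
the job is handed in; nothing more can be done
None
```

I pressed the steel U-bolt home over the boom tube with both legs through the plate holes, let go with the gripper clear, and handed the job in at about 15 s; the result of the judging was not shown.

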